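Set the bay address on a pick-shelf controller

ROBOT

A 7-joint arm with a two-finger parallel gripper is mounted at the origin on the work surface. World frame = base frame: x ahead of the robot, y to its left, z up, the work surface at z = 0. Lengths are in m, angles in rad, forces in N, time in s.
With the tool pointing down it reaches from about 0.4 to 0.9 m from the base axis. Payload 5.6 kg.
Tool frame: the origin (TCP) lies at the very end of the fingers, on their centre line; the grasp point (between the pads) lies 19 mm behind it; z points along the fingers, y is the direction in which the jaws open and shut (so a half turn about z gives the same grasp; the last joint's range is limited). The gripper opens to 92 mm and grips with 3 to 60 N. Pads are 20 mm wide; open, the fingers measure 128 mm over their backs; the gripper's body (75 mm by 189 mm) begins 69 mm behind the grasp point.
Start: joints at [-1.208, 0.468, -0.012, 1.603, 0.006, 1.071, -0.056], TCP at [0.257, 0.597, 0.215] pointing down, gripper open.
Joint ranges: [-2.53, 2.53], [-0.31, 2.02], [-1.57, 1.55], [0.28, 2.44], [-1.29, 4.43], [0.15, 1.84], [-2.92, 2.92]. Speed limits (rad/s): [2.57, 2.57, 3.14, 3.14, 3.14, 3.14, 3.14].

INTERFACE

Orientations are given as [roll, pitch, yaw] about the fixed x, y, z axes, in that order (R = Rz(yaw) Ry(pitch) Rx(roll)).
In Python, from workcell import robot, get_image, calibration gives the robot as it stands. The module is installed in compiled form; this text tells all that it offers.
- The arm moves only by the tool jog_arm, never from a script. Its argument "moves" is text: rows parted by semicolons, each of 7 numbers parted by spaces: the shift along the world's x, y, z in mm, then the turn, a rotation vector about the world's x, y, z in units of 5 degrees (1.0 is 5 degrees), then the finger opening in mm, from 0 to 91.9. A call has 1 to 20 rows; each row is the pose to reach, as a shift and turn from the pose commanded when the call began; what a row does not reach only later rows make up. A row lasts 1/12 s, in which the tool goes at most 41.7 mm and 7.16 degrees, less where a joint would pass 70% of its speed; a pose out of reach is approached as far as the arm can. A call with a gripper value outside its range is refused whole. The fingers move at their own pace and stop on an object; "grip_force" is the grip in N (left out, the last holds). Time passes only in rows, so rows that repeat a pose let the fingers close. It gives the time, the measured TCP pose, the force and the opening at its end, in the units of the state.
- robot.observe(): the state, without advancing time (a new reading comes with each control period).
- get_image(name): name is "scene" or "top" or "wrist"; returns the picture (480x640x3 uint8, red, green, blue); there is no depth.
- calibration(name): a dict with "camera_matrix" (3x3 intrinsics, pixels), "eye" and "attitude" of the camera in the world; the wrist camera has in their place "mount" (4x4, takes a point from camera to tool coordinates, whose origin is the TCP and whose axes are the flange's). Camera axes: x right, y down, z forward; pixel columns grow to the right and rows downward; lengths in m; the calibration is good to about 2 mm. The wrist camera is an equidistant fisheye: a pixel r from the principal point sees the ray r / f radians off the axis. A picture is of the moment at which its call begins: read the wrist's pose just before it. calibration takes no time and is no camera call.
- robot.job_done(): hands the job in, once; it reports no verdict.
The state is a dict: "t": time; "qpos": joint angles; "qvel": joint speeds; "joint_efforts": joint torques, N m; "eef_pos": TCP position; "ee_rot": TCP orientation; "contact_force": force on the tool from outside, world axes, zero at the start; "ft_torque": the same for the moment, N m; "grip_width": opening from 0.0 (shut) to 1.0 (fully open).
Only numpy, scipy, OpenCV 4.12 (cv2) and the standard library are available. Lean on these libraries where they do the work, as an engineer would, in place of code of your own. Each camera call takes 0.05 s, during which the arm holds its last target. There are 200 camera calls.

TASK

Give the pick-shelf controller its bay address with its four slide switches: counted from the end where the clear lamp dome is, the first on, the second off, the third on and the fourth on (on is pushed fully towards the steel guard bar, off is pulled fully back from it). Then press the flat round button at the other end of the housing all the way down and let it come up, to store the address. Leave the things around the controller where they are.

Things in the scene. Friction and masses are not known exactly. Their poses are not given: they have to be found in the camera images.
- unit: Grey pick-shelf controller housing fixed to the table, 150 mm (its x) by 220 mm (its y), flat top 50 mm above the table; origin: centre of its underside. Its +x points away from the robot, its +y to the robot's left (yaw within 0.35 rad). On top: four white switch tabs in a row along y in a black field, a lamp dome, a button and a guard bar.
- guard_bar (a point): Middle of the axis of the round steel guard bar, 12 mm thick, along the unit's y, at its x = +21 mm, 140 mm above the housing's top, on posts of the same bar at y = -100 and +100 mm. It blocks a gripper held upright over the switches; one leaning 30 to 45 degrees back to the robot (fingers pointing down and towards the bar) passes beneath it.
- lamp (a point): Top of the clear lamp dome on a black foot 34 mm across, 22 mm above the housing's top, at the unit's x = -45, y = +74 mm: the end where switch 1 is.
- sw1 (a joint): Slide of switch 1 (counted from the lamp end; at y = +36 mm of the unit), in m: 0 = off, pulled fully towards the robot side; 0.012 = on, pushed fully towards the guard bar. Moves along the unit's x, snaps to the nearer end past the middle; a push of 2 to 4 N moves it.
- sw1_top (a point): Centre of the top of switch 1's white tab, a block 8 mm along x, 9 mm along y, its top 19 mm above the housing's top; it lies at the unit's x = -1 mm when off, +11 mm when on. Neighbouring tabs are 24 mm apart, centre to centre.
- sw2 (a joint): Slide of switch 2 (counted from the lamp end; at y = +12 mm of the unit), in m: 0 = off, pulled fully towards the robot side; 0.012 = on, pushed fully towards the guard bar. Moves along the unit's x, snaps to the nearer end past the middle; a push of 2 to 4 N moves it.
- sw2_top (a point): Centre of the top of switch 2's white tab, a block 8 mm along x, 9 mm along y, its top 19 mm above the housing's top; it lies at the unit's x = -1 mm when off, +11 mm when on. Neighbouring tabs are 24 mm apart, centre to centre.
- sw3 (a joint): Slide of switch 3 (counted from the lamp end; at y = -12 mm of the unit), in m: 0 = off, pulled fully towards the robot side; 0.012 = on, pushed fully towards the guard bar. Moves along the unit's x, snaps to the nearer end past the middle; a push of 2 to 4 N moves it.
- sw3_top (a point): Centre of the top of switch 3's white tab, a block 8 mm along x, 9 mm along y, its top 19 mm above the housing's top; it lies at the unit's x = -1 mm when off, +11 mm when on. Neighbouring tabs are 24 mm apart, centre to centre.
- sw4 (a joint): Slide of switch 4 (counted from the lamp end; at y = -36 mm of the unit), in m: 0 = off, pulled fully towards the robot side; 0.012 = on, pushed fully towards the guard bar. Moves along the unit's x, snaps to the nearer end past the middle; a push of 2 to 4 N moves it.
- sw4_top (a point): Centre of the top of switch 4's white tab, a block 8 mm along x, 9 mm along y, its top 19 mm above the housing's top; it lies at the unit's x = -1 mm when off, +11 mm when on. Neighbouring tabs are 24 mm apart, centre to centre.
- store (a joint): Travel of the round grey store button, m: 0 = up, 0.006 = fully down. Pressed straight down; springs back; fully down takes 4 N.
- store_top (a point): Centre of the top face of the store button, 28 mm across, in a round black housing on the unit at its x = -42, y = -74 mm.
- tape: Bystander: cardboard-brown tape roll lying flat, 96 mm across, 24 mm high; loose, to be left alone. Origin: centre of its underside.
- carton: Bystander: small open cardboard box of white stoppers, 110 x 110 x 50 mm; loose, to be left alone. Origin: centre of its underside.
- cap: Bystander: white mushroom-shaped bottle stopper, 34 mm across, 30 mm high, standing; loose, to be left alone. Origin: centre of its underside.
- marker: Bystander: black marker pen lying, 130 x 12 x 12 mm; loose, to be left alone. Origin: centre of its underside.
- glue: Bystander: white bottle with a cap, 48 mm across, 110 mm high, standing; loose, to be left alone. Origin: centre of its underside.
- scanner: Bystander: black handheld scanner lying, 55 wide, about 165 mm long, 35 mm high; origin under its head, handle along its own -y; loose, to be left alone. 

How it is judged:
On the way, in this order (a step that is already met when the one before it is completed fails the run):
1. the switches stand on, off, on, on from the lamp end (value of joint each of sw1, sw3, sw4 above 0.009 m and value of joint sw2 below 0.003 m), for 0.2 s.
2. then the store button is pressed down (all of step 1 and value of joint store above 0.0045 m), for 0.05 s.
At the end, for the whole second after the job is handed in: From the lamp end: switches 1, 3 and 4 on (slide beyond 9 of 12 mm), switch 2 off (slide below 3 mm), and the store button, pressed at least 4.5 mm after that, is up again (within 1.5 mm) (all of step 1 and value of joint store below 0.0015 m); the robot touches nothing.
It fails at once if one of the loose things around the controller is moved more than 30 mm (distance of any of tape, carton, cap, marker, glue, scanner from where it was at the start of the episode above 0.03 m).
It also fails if it takes over 48 s, if anything falls off the work surface, if the arm or the gripper's body presses on something with over 40 N, if the wrist force passes 120 N, or if a joint passes its speed limit or range.

## Working session

There is one attempt and no reset: what is moved stays moved. The work goes in short steps, Python scripts to look and compute and a tool call to move; the robot and the scene stay as the last step left them, time stands still between calls to the robot, and variables do not carry over. Pictures are saved under pics/ and viewed, about 8 in all and at most 12, crops included, and the job is handed in when it is done.

Besides the shell and the picture viewer there is one more tool, called after ">>>" as name(argument=value, ...) on one line, values as JSON. jog_arm: Moves the arm, as the interface text tells. Its arguments: {"type":"object","properties":{"moves":{"type":"string"},"grip_force":{"type":"number"}},"required":["moves"]}

```bash
mkdir -p pics
python3 - <<'E'
from workcell import robot,get_image,calibration
import cv2,numpy as np
np.set_printoptions(precision=4,suppress=True)
o=robot.observe();print(o)
for n in("scene","top","wrist"):
    im=get_image(n);cv2.imwrite(f"pics/{n}0.png",im[...,::-1]);print(n,calibration(n))
E
```

```text
{'t': 0.0, 'qpos': array([-1.208 ,  0.4684, -0.0116,  1.6036,  0.006 ,  1.0714, -0.0563]), 'qvel': array([-0.0002, -0.0001, -0.0009,  0.0001, -0.0024, -0.0006,  0.0022]), 'joint_efforts': array([ -0.0003, -52.058 ,  -0.0128, -24.3736,  -0.0566,   0.0175,
         0.0002]), 'eef_pos': array([0.2564, 0.5967, 0.2136]), 'ee_rot': array([-3.1398,  0.0001,  2.7357]), 'contact_force': array([ 0.1676, -0.8675,  0.2038]), 'ft_torque': array([-0.0242,  0.0053, -0.0595]), 'grip_width': 1.0022508944090551}
scene {'camera_matrix': array([[491.6815,   0.    , 323.0744],
       [  0.    , 491.6815, 237.1694],
       [  0.    ,   0.    ,   1.    ]]), 'eye': array([ 1.0045, -0.356 ,  0.905 ]), 'attitude': array([-2.5194,  0.0164,  0.7945])}
top {'camera_matrix': array([[619.1381,   0.    , 319.0356],
       [  0.    , 619.1381, 232.57  ],
       [  0.    ,   0.    ,   1.    ]]), 'eye': array([0.5056, 0.0312, 1.0667]), 'attitude': array([-3.045 , -0.0136, -1.5581])}
wrist {'camera_matrix': array([[371.6483,   0.    , 320.4805],
       [  0.    , 371.6483, 240.7679],
       [  0.    ,   0.    ,   1.    ]]), 'mount': array([[ 0.0003, -0.9678, -0.2517,  0.071 ],
       [ 1.    ,  0.0004, -0.0004,  0.0016],
       [ 0.0005, -0.2517,  0.9678, -0.1712],
       [ 0.    ,  0.    ,  0.    ,  1.    ]])}
```

View pics/top0.png

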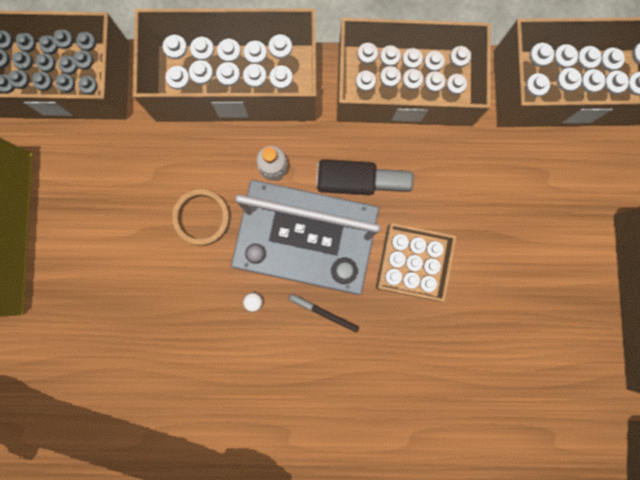

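View pics/scene0.png

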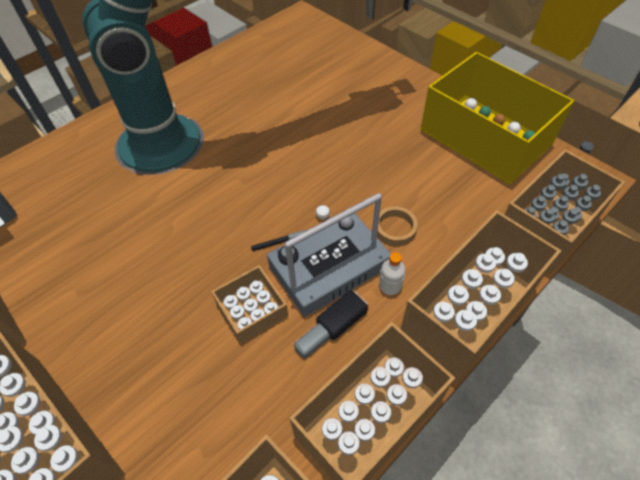

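The top view shows the unit's corners at about (252,180), (380,207), (363,293) and (233,267). The lamp is at (255,253), the button at (345,270), and the tabs at (284,232), (299,228), (312,238) and (327,241). So sw1, sw3 and sw4 are off and sw2 is on, and all four must flip. The scene view agrees.

```bash
cat > h.py <<'E'
import numpy as np,cv2
from scipy.spatial.transform import Rotation as R
from workcell import robot,get_image,calibration
np.set_printoptions(precision=4,suppress=True)
def ray(n,px):
    c=calibration(n);K=c["camera_matrix"];d=np.linalg.inv(K)@np.array([px[0],px[1],1.])
    return np.array(c["eye"]),R.from_euler('xyz',c["attitude"]).as_matrix()@d
def onz(n,px,z):
    e,d=ray(n,px);return e+d*(z-e[2])/d[2]
def proj(n,P):
    c=calibration(n);M=R.from_euler('xyz',c["attitude"]).as_matrix()
    p=c["camera_matrix"]@(M.T@(np.array(P)-c["eye"]));return p[:2]/p[2]
E
python3 - <<'E'
from h import *
im=cv2.imread("pics/top0.png");g=cv2.cvtColor(im,cv2.COLOR_BGR2GRAY)
x0,y0,x1,y1=272,212,342,256
m=(g[y0:y1,x0:x1]>150).astype(np.uint8)
n,l,s,c=cv2.connectedComponentsWithStats(m)
for i in range(1,n):
    if s[i,4]>15: 
        px=c[i]+[x0,y0];print(s[i],px,onz("top",px,.069))
# housing outline: bluish-grey
hsv=cv2.cvtColor(im,cv2.COLOR_BGR2HSV)
m=((hsv[...,0]>90)&(hsv[...,0]<130)&(hsv[...,1]>25)&(hsv[...,2]>60)).astype(np.uint8)
m=cv2.morphologyEx(m,cv2.MORPH_OPEN,np.ones((3,3)));
cs,_=cv2.findContours(m[150:320,210:400],cv2.RETR_EXTERNAL,cv2.CHAIN_APPROX_NONE)
k=max(cs,key=cv2.contourArea)+[210,150];r=cv2.minAreaRect(k);print(r)
P=[onz("top",p,.05) for p in cv2.boxPoints(r)];print(np.array(P),[np.linalg.norm(P[i]-P[i-1]) for i in range(4)],np.mean(P,0))
for n,bx in(("top",(225,175,390,300)),("scene",(240,180,410,320))):
    a=cv2.imread(f"pics/{n}0.png")[bx[1]:bx[3],bx[0]:bx[2]];a=cv2.resize(a,(792,int(792*a.shape[0]/a.shape[1])),interpolation=3)[:600];cv2.imwrite(f"pics/{n}0c.png",a)
E
```

```text
[ 16   0  54  12 351] [322.3875 215.6325] [0.6301 0.0138 0.069 ]
[22 12 11  9 77] [299.2338 228.039 ] [0.6093 0.0511 0.069 ]
[ 7 16 10  9 77] [283.4416 231.987 ] [0.6025 0.0765 0.069 ]
[35 22 11  9 78] [311.8462 238.1026] [0.5932 0.0304 0.069 ]
[50 25 10  9 76] [326.2632 241.1579] [0.5886 0.007  0.069 ]
[66 29  4 15 31] [340.2581 249.8387] [ 0.5748 -0.0157  0.069 ]
[  0  31  58  13 418] [291.811  250.9187] [0.572  0.0625 0.069 ]Traceback (most recent call last):
  File "<stdin>", line 14, in <module>
ValueError: max() iterable argument is empty
```

```bash
cat >> h.py <<'E'
yaw=-0.197;O=np.array([.5965,.0416,.05])
U=R.from_euler('z',yaw).as_matrix()
def w(x,y,h): return O+U@np.array([x,y,h])/1000.   # unit mm (h above top) -> world
def u(P): return U.T@(np.array(P)-O)*1000
def tool(th):
    th=np.radians(th);ux,uy=U[:,0],U[:,1];Z=np.array([0,0,1.])
    return np.c_[-np.cos(th)*ux-np.sin(th)*Z,uy,np.sin(th)*ux-np.cos(th)*Z]
def delta(P,th):
    o=robot.observe();c=R.from_euler('xyz',o["ee_rot"]).as_matrix()
    print("shift mm",(P-o["eef_pos"])*1000,"rot units",R.from_matrix(tool(th)@c.T).as_rotvec(degrees=True)/5)
E
python3 - <<'E'
from h import *
pts=[(-1,36,19),(11,12,19),(-1,-12,19),(-1,-36,19),(-45,74,22),(-42,-74,10),(-75,110,0),(-75,-110,0),(75,-110,0),(75,110,0),(21,0,140)]
out=[]
for n,bx in(("top",(225,170,390,300)),("scene",(255,185,405,315))):
    a=cv2.imread(f"pics/{n}0.png")[bx[1]:bx[3],bx[0]:bx[2]];s=4
    a=cv2.resize(a,None,fx=s,fy=s,interpolation=3)
    for p in pts:
        q=proj(n,w(*p));cv2.drawMarker(a,tuple(int(v) for v in (q-bx[:2]+.5)*s),(0,0,255),0,14,1)
    out.append(a[:520,:400] if 0 else cv2.resize(a,(400 if n=="scene" else 400,int(a.shape[0]*400/a.shape[1]))))
h=min(o.shape[0] for o in out)
cv2.imwrite("pics/c1.png",cv2.resize(np.hstack([o[:h] for o in out]),None,fx=1,fy=1))
delta(w(-46,0,108),40)
E
```

```text
shift mm [ 294.9396 -546.2061  -55.8824] rot units [-2.3655 -7.6561  2.3002]
```

View pics/c1.png

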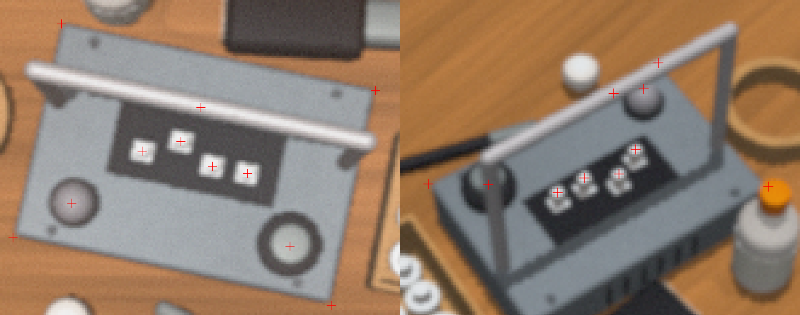

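The estimate fits both views: the crosses sit on all the tabs, the corners, the lamp and the button. I'll fly to the leaning hover pose with the fingers closed.

>>> jog_arm(moves="20 -36 20 0 0 0 0; 40 -73 40 0 0 0 0; 60 -110 50 0 0 0 0; 80 -146 50 0 0 0 0; 100 -183 50 -0.2 -0.7 0.2 0; 119 -219 50 -0.4 -1.4 0.4 0; 139 -255 50 -0.6 -2.1 0.6 0; 158 -292 50 -0.8 -2.8 0.8 0; 178 -328 50 -1.1 -3.5 1 0; 197 -365 50 -1.3 -4.2 1.2 0; 216 -400 50 -1.5 -4.9 1.4 0; 234 -432 50 -1.7 -5.6 1.6 0; 250 -463 50 -2 -6.3 1.9 0; 264 -489 50 -2.2 -7 2.1 0; 276 -511 50 -2.37 -7.66 2.3 0; 286 -530 50 -2.37 -7.66 2.3 0; 292 -541 50 -2.37 -7.66 2.3 0; 295 -546 50 -2.37 -7.66 2.3 0; 295 -546 50 -2.37 -7.66 2.3 0; 295 -546 50 -2.37 -7.66 2.3 0", grip_force=20)

```text
t: 1.82
eef_pos: [0.5516, 0.0517, 0.2646]
ee_rot: [3.14, 0.699, 2.945]
contact_force: [0.1, -0.1, 0.9]
grip_width: 0.006
```

Run:
```python
from h import *
o=robot.observe();print(o["t"],u(o["eef_pos"]),o["qpos"],o["grip_width"]);delta(w(-46,0,108),40)
im=get_image("wrist");cv2.imwrite("pics/w1.png",im[...,::-1])
```

```text
1.8167 [-46.0281   1.1483 214.6068] [-0.7023 -0.0262  0.3444  2.3094  1.0064  0.4199  0.1688] 0.0055352053236651655
shift mm [  -0.1972   -1.1316 -106.6068] rot units [-0.0107  0.0067 -0.012 ]
```

View pics/w1.png

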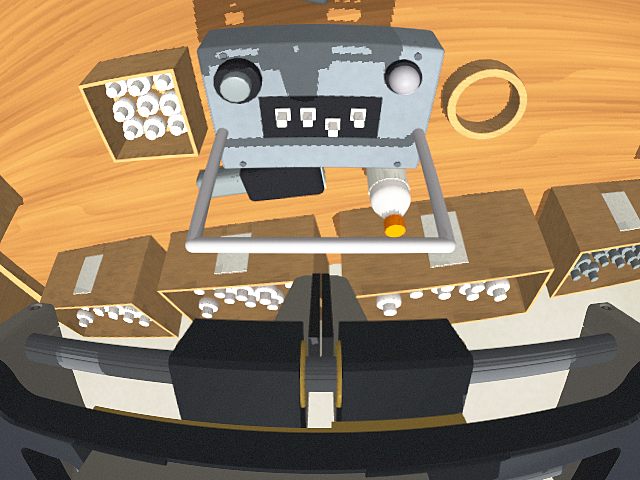

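The wrist view shows the tabs at (283,116), (308,116), (333,127) and (358,118), with sw2 forward. The button is at (236,84) and the lamp at (403,77). The fingers are clear of the bar. I'll check positions from this view.

```bash
cat >> h.py <<'E'
def wonz(px,z,o):
    c=calibration("wrist");K=c["camera_matrix"];M=np.array(c["mount"])
    d=np.array([(px[0]-K[0,2])/K[0,0],(px[1]-K[1,2])/K[1,1]]);r=np.hypot(*d)
    v=np.r_[np.sin(r)*d/r,np.cos(r)]
    T=R.from_euler('xyz',o["ee_rot"]).as_matrix();e=o["eef_pos"]+T@M[:3,3];v=T@M[:3,:3]@v
    return e+v*(z-e[2])/v[2]
E
python3 - <<'E'
from h import *
o=robot.observe();g=cv2.cvtColor(cv2.imread("pics/w1.png"),cv2.COLOR_BGR2GRAY)
x0,y0=262,98;m=(g[y0:137,x0:380]>215).astype(np.uint8)
n,l,s,c=cv2.connectedComponentsWithStats(m)
for i in range(1,n):
    if s[i,4]>30: print(s[i],u(wonz(c[i]+[x0,y0],.069,o)))
for h in(10,15,20): print("button",h,u(wonz((237,88-4),.05+h/1000,o)),u(onz("top",(225+290*165/800*2,170+243*165/800*2) if 0 else (225+290*.4125,170+243*.4125),.05+h/1000)))
E
```

```text
[ 13  11  16  18 160] [ -9.0527 -31.3642  19.    ]
[ 38  10  16  19 183] [-9.6999 -8.1198 19.    ]
[ 88  11  16  19 171] [-8.7462 37.8071 19.    ]
[ 63  21  15  18 160] [ 2.9483 14.3813 19.    ]
button 10 [-41.6456 -70.9868  10.    ] [-40.3464 -74.5087  10.    ]
button 15 [-44.5376 -69.7168  15.    ] [-40.5789 -74.2776  15.    ]
button 20 [-47.4296 -68.4468  20.    ] [-40.8113 -74.0465  20.    ]
```

>>> jog_arm(moves="0 0 -35 0 0 0 0; 0 0 -70 0 0 0 0; 0 0 -95 0 0 0 0; 0 0 -107 0 0 0 0; 10 -2 -119 0 0 0 0; 25 -5 -137 0 0 0 0; 40 -8 -155 0 0 0 0; 53 -11 -171 0 0 0 0; 65 -13 -185 0 0 0 0; 73 -15 -194 0 0 0 0; 77 -16 -199 0 0 0 0; 77 -16 -199 0 0 0 0; 77 -16 -199 0 0 0 0")

```text
t: 2.95
eef_pos: [0.6283, 0.0359, 0.0654]
ee_rot: [3.14, 0.698, 2.945]
contact_force: [-0.3, 0.5, 0.1]
grip_width: 0.005
```

Run:
```python
from h import *
o=robot.observe();print(o["t"],u(o["eef_pos"]),o["ee_rot"],o["contact_force"]);delta(w(33,1.5,16),40)
im=get_image("wrist")[...,::-1];s=get_image("scene")[...,::-1]
a=cv2.resize(im[50:350,170:470],(400,400));b=cv2.resize(s[185:335,255:405],(400,400),interpolation=3)
cv2.imwrite("pics/w2.png",np.hstack([a,b]))
```

```text
2.95 [32.2622  0.6771 15.4368] [3.1404 0.6979 2.9454] [-0.2612  0.4641  0.1313]
shift mm [0.8846 0.6626 0.5632] rot units [-0.0112 -0.0007 -0.0187]
```

View pics/w2.png

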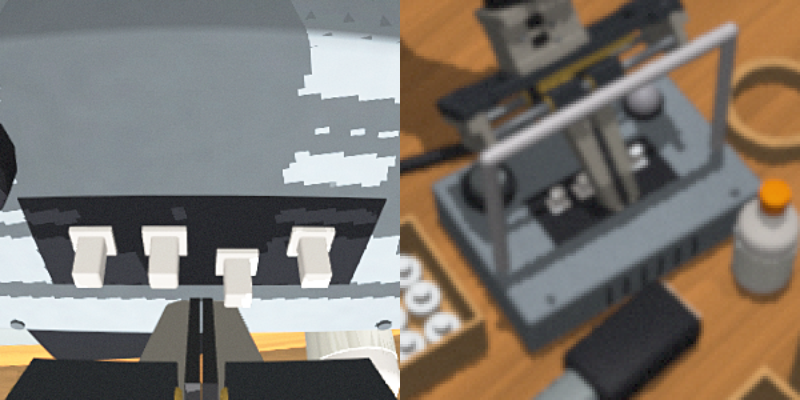

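The tips stand in front of the tab row. They are narrow, centred at crop x of about 202, while sw2 is at 237, so I'll shift 11.5 mm to the left and then pull back.

>>> jog_arm(moves="1 5.5 0 0 0 0 0; 2.3 11.3 0 0 0 0 0; 2.3 11.3 0 0 0 0 0; 0.3 11.7 0 0 0 0 0; -1.6 12.1 0 0 0 0 0; -3.6 12.5 0 0 0 0 0; -5.6 12.9 0 0 0 0 0; -7.5 13.3 0 0 0 0 0; -9.5 13.7 0 0 0 0 0; -10.5 13.9 0 0 0 0 0; -10.5 13.9 0 0 0 0 0")

```text
t: 3.97
eef_pos: [0.6174, 0.0489, 0.0652]
ee_rot: [3.141, 0.697, 2.945]
contact_force: [-0.9, 0.2, -0.4]
grip_width: 0.004
```

Run:
```python
from h import *
o=robot.observe();print(o["t"],u(o["eef_pos"]),o["contact_force"])
im=get_image("wrist")[...,::-1]
cv2.imwrite("pics/w3.png",cv2.resize(im[180:320,220:440],None,fx=3,fy=3))
```

```text
3.9667 [19.029  11.2442 15.1595] [-0.8793  0.1637 -0.3649]
```

View pics/w3.png

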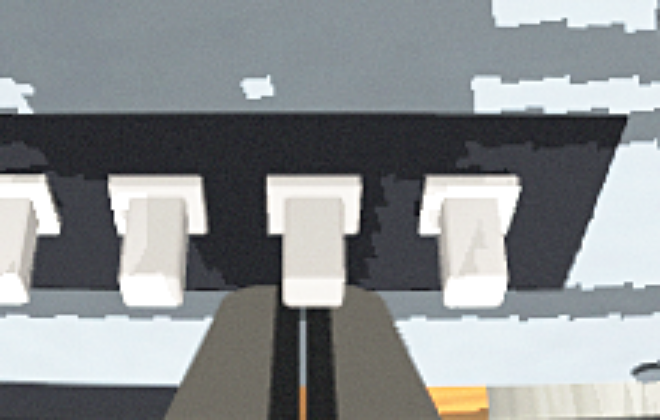

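sw2 now stands in line with the other three, so it is off. Next I retreat along the tool axis, open to 14 mm so that each tip faces one of sw3 and sw4, and push both.

>>> jog_arm(moves="-10 2 12 0 0 0 0; -21 4 25 0 0 0 0; -31 6 38 0 0 0 0; -42 -8 38 0 0 0 14; -50 -26 30 0 0 0 14; -50 -26 18 0 0 0 14; -47 -26 5 0 0 0 14; -45 -27 -6 0 0 0 14; -45 -27 -6 0 0 0 14; -42 -27.4 -6 0 0 0 14; -39 -28 -6 0 0 0 14; -36 -28.6 -6 0 0 0 14; -33 -29.2 -6 0 0 0 14; -30 -29.8 -6 0 0 0 14; -27.5 -30.2 -6 0 0 0 14; -27.5 -30.2 -6 0 0 0 14; -27.5 -30.2 -6 0 0 0 14")

```text
t: 5.43
eef_pos: [0.5907, 0.0192, 0.0599]
ee_rot: [3.14, 0.699, 2.945]
contact_force: [-2.5, 0.5, 2.6]
grip_width: 0.151
```

Run:
```python
from h import *
o=robot.observe();print(o["t"],u(o["eef_pos"]),o["contact_force"])
im=get_image("wrist")[...,::-1]
cv2.imwrite("pics/w4.png",cv2.resize(im[160:330,220:470],None,fx=3,fy=3))
```

```text
5.4333 [ -1.2798 -23.1153   9.8546] [-2.5319  0.5002  2.5611]
```

View pics/w4.png

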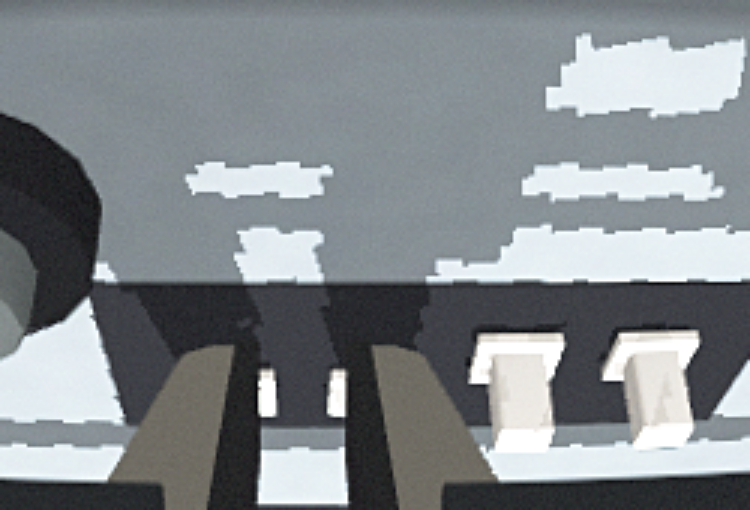

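Both tabs were pushed (light 2.5 N contact). sw1 and sw2 still stand at off. Next is sw1 with the fingers closed.

>>> jog_arm(moves="-9 2 0 0 0 0 14; -18.6 3.7 2 0 0 0 14; -24 5 22 0 0 0 0; -28 6 40 0 0 0 0; -23 30 40 0 0 0 0; -16.5 65 40 0 0 0 0; -16.5 65 40 0 0 0 0; -10 64 18 0 0 0 0; -5 62.7 5 0 0 0 0; -4.8 62.7 -1 0 0 0 0; -4.8 62.7 -1 0 0 0 0; -1.8 62.1 -1 0 0 0 0; 1.2 61.5 -1 0 0 0 0; 4.2 60.9 -1 0 0 0 0; 7.2 60.3 -1 0 0 0 0; 10 59.8 -1 0 0 0 0; 11.9 59.4 -1 0 0 0 0; 11.9 59.4 -1 0 0 0 0")

```text
t: 6.98
eef_pos: [0.6026, 0.0784, 0.0588]
ee_rot: [3.14, 0.699, 2.945]
contact_force: [-1.8, 0.2, 1.2]
grip_width: 0.002
```

Run:
```python
from h import *
o=robot.observe();print(o["t"],u(o["eef_pos"]),o["contact_force"],o["grip_width"])
```

```text
6.9833 [-1.2008 37.3247  8.8149] [-1.8293  0.1553  1.1896] 0.0015827472207476199
```

>>> jog_arm(moves="-9 2 0 0 0 0 0; -17.7 3.5 2 0 0 0 0; -24 5 25 0 0 0 0; -29.4 6 50 0 0 0 0; -36 -22 51 0 0 0 40; -43 -50 51 0 0 0 40; -49.3 -78 51 0 0 0 40; -49.3 -78 51 0 0 0 40; -49.3 -78 51 0 0 0 40; -49.3 -78 51 0 0 0 40")

```text
t: 7.82
eef_pos: [0.5528, 0.0005, 0.1096]
ee_rot: [3.14, 0.698, 2.944]
contact_force: [-0.8, -1.3, -0.6]
grip_width: 0.417
```

Run:
```python
from h import *
o=robot.observe();print(o["t"],u(o["eef_pos"]),o["contact_force"],o["grip_width"])
im=get_image("wrist")[...,::-1];s=get_image("scene")[...,::-1]
a=cv2.resize(im[100:330,170:470],(520,400));b=cv2.resize(s[185:335,285:390],(280,400),interpolation=3)
cv2.imwrite("pics/w5.png",np.hstack([a,b]))
```

```text
7.8167 [-34.7917 -48.808   59.6341] [-0.8033 -1.3038 -0.5957] 0.417271285773775
```

View pics/w5.png

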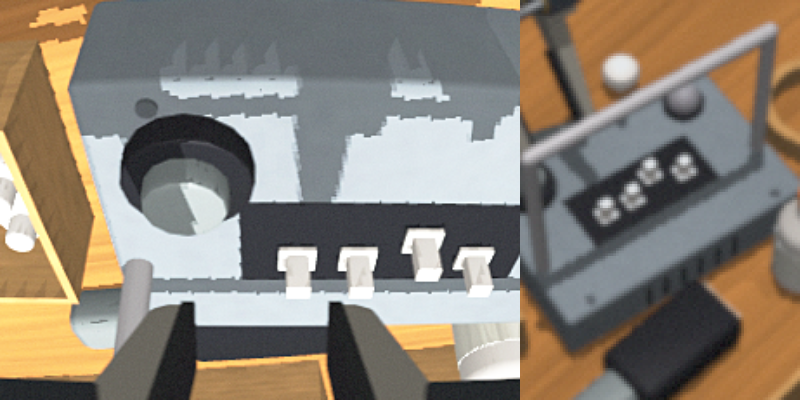

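The wrist view shows sw4, sw3 and sw1 forward and sw2 back, so the row reads on, off, on, on. The scene view agrees. The store button's top centre is at about crop (187,205), and I'll triangulate its height with the top view.

Run:
```python
from h import *
o=robot.observe()
f=lambda x,y:(170+x*300/520,100+y*230/400)
for n,p,h in(("sw4",(298,292),19),("sw3",(358,292),19),("sw2",(427,275),19),("sw1",(480,292),19)): print(n,u(wonz(f(*p),.05+h/1000,o)))
for h in(10,15,20,25,30): print(h,u(wonz(f(188,209),.05+h/1000,o)),u(onz("top",(344.6,270.2),.05+h/1000)))
```

```text
sw4 [ 10.3519 -31.6454  19.    ]
sw3 [10.514  -8.6368 19.    ]
sw2 [-1.2208 16.0438 19.    ]
sw1 [11.5112 41.0074 19.    ]
10 [-28.4766 -70.5035  10.    ] [-40.2953 -74.4565  10.    ]
15 [-34.7402 -69.6162  15.    ] [-40.528  -74.2257  15.    ]
20 [-41.0038 -68.729   20.    ] [-40.7607 -73.9948  20.    ]
25 [-47.2674 -67.8417  25.    ] [-40.9934 -73.764   25.    ]
30 [-53.531  -66.9544  30.    ] [-41.2261 -73.5332  30.    ]
```

>>> jog_arm(moves="0 0 -15 0 0 0 40; 0 0 -27 0 0 0 40; 0 0 -31 0 0 0 40; 0 0 -34 0 0 0 40; 0 0 -36 0 0 0 40; 0 0 -37 0 0 0 40; 0 0 -37 0 0 0 40")

```text
t: 8.5
eef_pos: [0.5536, 0.001, 0.073]
ee_rot: [3.14, 0.699, 2.946]
contact_force: [-1.0, 2.2, 3.8]
grip_width: 0.432
```

>>> jog_arm(moves="0 0 -1 0 0 0 40; 0 0 -2 0 0 0 40; 0 0 -3 0 0 0 40; 0 0 -3 0 0 0 40; 0 0 -3 0 0 0 40")

```text
t: 8.92
eef_pos: [0.554, 0.0008, 0.0711]
ee_rot: [3.14, 0.702, 2.945]
contact_force: [-5.8, 4.3, 13.7]
grip_width: 0.435
```

The force rose sharply to 13.7 N, as it would at the end of travel. I'll look before releasing.

Run:
```python
from h import *
o=robot.observe();print(u(o["eef_pos"]),o["contact_force"])
im=get_image("wrist")[...,::-1]
cv2.imwrite("pics/w6.png",cv2.resize(im[130:330,170:420],None,fx=3,fy=3))
```

```text
[-33.6861 -48.307   21.1191] [-5.7921  4.278  13.6688]
```

View pics/w6.png

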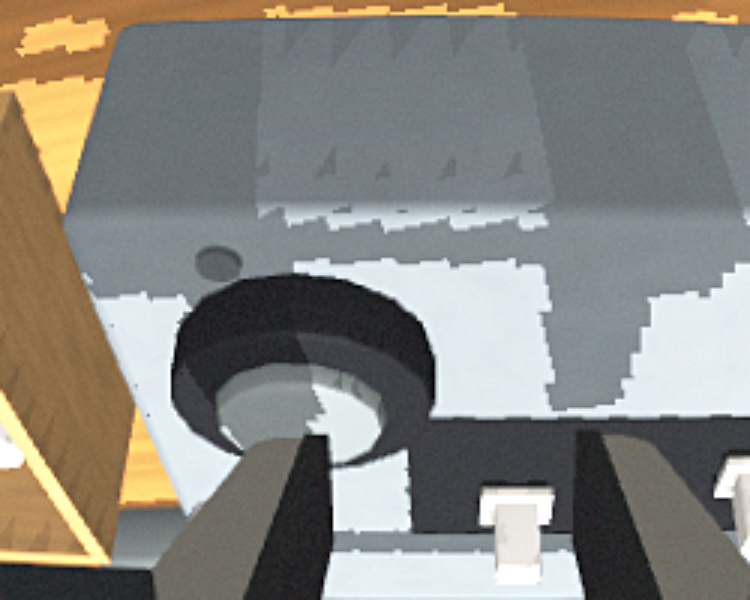

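The button has sunk close to its ring, with the tip on the disc. I'll press a millimetre more to confirm the stop, then lift off.

>>> jog_arm(moves="0 0 -1 0 0 0 40; 0 0 -1 0 0 0 40; 0 0 -1 0 0 0 40")

```text
t: 9.22
eef_pos: [0.5542, 0.0008, 0.0708]
ee_rot: [3.14, 0.704, 2.945]
contact_force: [-10.0, 3.9, 20.3]
grip_width: 0.436
```

>>> jog_arm(moves="0 0 4 0 0 0 40; 0 0 12 0 0 0 40; 0 0 30 0 0 0 40; -20 4 60 0 0 0 40; -50 10 90 0 0 0 40; -90 20 120 0 0 0 40; -130 40 150 0 0 0 40; -150 80 170 0 0 0 40; -150 120 180 0 0 0 40; -150 160 180 0 0 0 40; -150 200 180 0 0 0 40; -150 240 180 0 0 0 40; -150 240 180 0 0 0 40; -150 240 180 0 0 0 40; -150 240 180 0 0 0 40")

```text
t: 10.47
eef_pos: [0.4309, 0.1904, 0.1995]
ee_rot: [3.136, 0.684, 2.941]
contact_force: [2.2, -1.1, 0.9]
grip_width: 0.434
```

Run:
```python
from h import *
o=robot.observe();print(o["t"],o["eef_pos"],o["contact_force"],o["qvel"])
im=get_image("top")[...,::-1];s=get_image("scene")[...,::-1]
a=cv2.resize(im[150:320,170:440],(460,290),interpolation=3);b=cv2.resize(s[185:335,255:405],(290,290),interpolation=3)
cv2.imwrite("pics/end.png",np.hstack([a,b]))
d=cv2.absdiff(im,cv2.imread("pics/top0.png"))[150:320,170:460].max(2);print("changed px",(d>40).sum())
g=cv2.cvtColor(np.ascontiguousarray(im),cv2.COLOR_BGR2GRAY)
x0,y0,x1,y1=272,220,342,248
n,l,st,c=cv2.connectedComponentsWithStats((g[y0:y1,x0:x1]>150).astype(np.uint8))
for i in range(1,n):
    if st[i,4]>50: print(st[i,4],u(onz("top",c[i]+[x0,y0],.069)))
```

```text
10.4667 [0.4309 0.1904 0.1995] [ 2.176  -1.0583  0.9146] [-0.6353 -1.8028  0.0266 -0.4537 -1.5581 -0.8666  0.1323]
changed px 679
78 [10.8361 35.5151 19.    ]
82 [ 10.7283 -11.864   19.    ]
81 [-1.184  11.8226 19.    ]
80 [ 10.6601 -35.2448  19.    ]
77 [-23.453   35.3836  19.    ]
```

View pics/end.png

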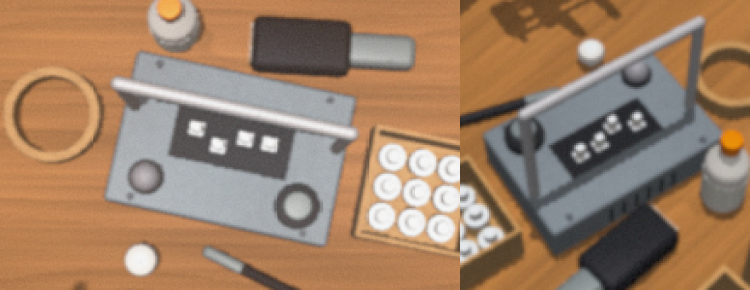

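The tabs read +10.8, -1.2, +10.7 and +10.7 mm: on, off, on, on. The button is up and the bystanders are in place. The arm is still moving, so I'll let it settle first.

>>> jog_arm(moves="0 0 0 0 0 0 40; 0 0 0 0 0 0 40; 0 0 0 0 0 0 40; 0 0 0 0 0 0 40; 0 0 0 0 0 0 40; 0 0 0 0 0 0 40")

```text
t: 11.07
eef_pos: [0.4336, 0.1879, 0.2018]
ee_rot: [3.141, 0.695, 2.943]
contact_force: [-0.6, 0.5, 0.3]
grip_width: 0.435
```

Run:
```python
from h import *
o=robot.observe();print(o["t"],o["eef_pos"],o["contact_force"],o["qvel"],o["qpos"])
if abs(o["qvel"]).max()<.05 and o["eef_pos"][2]>.15: print(robot.job_done())
```

```text
11.0667 [0.4336 0.1879 0.2018] [-0.622   0.4942  0.2564] [-0.0042 -0.0099 -0.0044 -0.0038 -0.0013  0.0007  0.0007] [ 0.4334  0.584  -1.5568  2.363   1.473   1.2385 -0.6148]
the job is handed in; nothing more can be done
None
```

The address is set and stored, and I handed the job in at about 11 s; the hand-in reports no verdict. I pulled switch 2 back, pushed switches 3 and 4 together, then switch 1. After that I pressed the store button until it stopped and let it come up.

**Last checks**
- **Switches:** the final top view put the tabs at +10.8, -1.2, +10.7 and +10.7 mm from the lamp end, which reads on, off, on, on.
- **Store button:** it was pressed to a hard stop. The force rose from 13.7 to 20 N while the tip moved only 0.3 mm. Afterwards it looked up in the pictures, but I judged that by eye and did not measure its travel.
- **Surroundings:** the things around the controller look unmoved in the final pictures. The arm was at rest, clear of everything, with forces under 1 N.

**Disagreements**
- **Wrist camera:** it read the tabs' y positions about 2 to 5 mm higher than the top camera did. I used the top and scene cameras, and the finger contacts fitted them.
- **Final retreat:** the arm stopped short of the pose I commanded. Joint 3 ended at -1.557 rad, close to its -1.57 limit but inside its range.

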